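# Load the food-colour shaker and hold its dead-man lever

## Task

Get the food colours shaken: put the red-capped bottle upright into the red cup of the white bottle shaker and the blue-capped bottle upright into the blue cup, and let go of them. Then press the shaker's black-padded dead-man lever down about half-way, so that its orange pointer stands in the green part of the gauge, never as far as the red part, and finish while still holding it there with the gripper: do not let the lever come up at the end. Leave the yellow bottle in its cup and the green bottle where it stands.

Things in the scene. Friction and masses are not known exactly. Their poses are not given: they have to be found in the camera images.
- bottle_red: red-capped food-colour bottle: plain upright cylinder 34 mm in diameter and 82 mm tall, white with a red band round its middle and a red screw cap over the top 24 mm, about 70 g. Origin: centre of its underside, z up the bottle. Starts on the table on the robot's right; it and the blue one may be in each other's places
- bottle_blue: blue-capped food-colour bottle: plain upright cylinder 34 mm in diameter and 82 mm tall, white with a blue band round its middle and a blue screw cap over the top 24 mm, about 70 g. Origin: centre of its underside, z up the bottle. Starts on the table on the robot's right
- bottle_yellow: yellow-capped food-colour bottle: plain upright cylinder 34 mm in diameter and 82 mm tall, white with a yellow band round its middle and a yellow screw cap over the top 24 mm, about 70 g. Origin: centre of its underside, z up the bottle. Already stands in the yellow cup; leave it there
- bottle_green: green-capped food-colour bottle: plain upright cylinder 34 mm in diameter and 82 mm tall, white with a green band round its middle and a green screw cap over the top 24 mm, about 70 g. Origin: centre of its underside, z up the bottle. Stands on the table on the right, farther from the robot; not needed, leave it alone
- cup_red_floor (a point): centre of the inner floor of the red cup, one of three in a row on the shaker, 75 mm apart (which colour stands where varies). Round open-topped holder, all red, 49 mm outside, 41 mm inside diameter; rim 25 mm above this floor, floor 59 mm above the table. A bottle stands on this floor with 3.5 mm clearance all round
- cup_blue_floor (a point): centre of the inner floor of the blue cup, one of three in a row on the shaker, 75 mm apart (which colour stands where varies). Round open-topped holder, all blue, 49 mm outside, 41 mm inside diameter; rim 25 mm above this floor, floor 59 mm above the table. A bottle stands on this floor with 3.5 mm clearance all round
- cup_yellow_floor (a point): the same point of the yellow cup, same sizes, which already holds the yellow bottle
- shaker: white bottle shaker fixed to the table: housing 180 mm (its x) by 320 mm (its y), top 54 mm above the table. Row of cups along its y, 10 mm to the -x side of the origin, at y = -115, -40 and +35 mm; dead-man lever at its +y end. Origin: on the table, under the housing, 5 mm off its middle towards -y; at yaw 0 its x points away from the robot; z up
- lever_pad (a point): centre of the flat top of the lever's black pad, 52 mm (shaker x) by 60 mm (y), 14 mm thick; press here straight down. At rest 141 mm above the table, the pad sloping down 0.2 rad towards the pivot. Sinks with the lever: 20 to 37 mm down is green, middle 28 mm; deeper is red, stop at 55 mm. Push about 4 N to start, 8 N in mid green; springs up when let go
- lever_pivot (a point): hinge axis of the lever, parallel to the shaker's y, 105 mm above the table; the lever runs 130 mm from it along the shaker's -x to the pad's centre. Beside the lever's +y side, 88 mm from the pivot, an upright arc-shaped gauge: white at the top, green, then red; a small orange pointer on the lever passes along it
- lever (a joint): angle of the dead-man lever in rad: 0 at rest (up), growing as it is pressed down, 0.15 to 0.29 green part of the gauge (middle 0.22), above 0.29 red part, 0.44 at the stop; sprung back to 0

How it is judged:
By the outcome, as a careful person would: the job done as asked, in the order asked, and still so for the second after the job is handed in, while the arm keeps its last pose, push and grip.
It also fails if it takes over 58 s, if anything falls off the work surface, if the arm or the gripper's body presses on something with over 40 N, if the wrist force passes 120 N, or if a joint passes its speed limit or range.

## Robot

A 7-joint arm with a two-finger parallel gripper is mounted at the origin on the work surface. World frame = base frame: x ahead of the robot, y to its left, z up, the work surface at z = 0. Lengths are in m, angles in rad, forces in N, time in s.
With the tool pointing down it reaches from about 0.35 to 0.9 m from the base axis. Payload 19.9 kg.
Tool frame: the origin (TCP) lies between the finger pads; the fingertips stand 19 mm ahead of it and the grasp point (between the pads) is the TCP; z points along the fingers, y is the line along which they close (so a half turn about z gives the same grasp; the last joint's range is limited). The gripper opens to 85 mm and grips with 20 to 120 N. Pads are 22 mm wide; open, the fingers measure 114 mm over their backs; the gripper's body (76 mm by 85 mm) begins 54 mm behind the grasp point. The pads swing forward as they close: fully open they stand 13 mm farther back than shut.
Start: joints at [-1.274, 0.417, -0.01, 1.614, 0.005, 1.111, -0.053], TCP at [0.207, 0.59, 0.25] pointing down, gripper open.
Joint ranges: [-2.81, 2.81], [-0.39, 2.02], [-1.27, 1.25], [0.06, 2.57], [-1.19, 4.33], [0.19, 2], [-2.82, 2.82]. Speed limits (rad/s): [1.89, 1.89, 2.39, 2.39, 3.01, 3.01, 3.01].

## Interface

Orientations are given as a unit quaternion [x, y, z, w].
In Python, from station import robot, vision gives the robot as it stands.
- The arm moves only by the tool apply_moves, never from a script. Its argument "series" is text: rows parted by semicolons, each of 7 numbers parted by spaces: the shift along the tool's x, y, z normalised to -1 to 1, where 1 is 60 cm, then the turn, a rotation vector about the tool's x, y, z normalised to -1 to 1, where 1 is 360 degrees, then the opening, from 0 (shut) to 1 (fully open). In form: dx dy dz wx wy wz claw; .... A call has 1 to 12 rows; each row shifts and turns the commanded pose from where the row before left it, along the tool's axes as they then stand; what a row does not reach is not made up. A row lasts 1/12 s, in which the tool goes at most 41.7 mm and 7.16 degrees, less where a joint would pass 70% of its speed; a pose out of reach is approached as far as the arm can. A call with a number of a shift or a turn outside -1 to 1 is refused whole. A call with a gripper value outside its range is refused whole. The fingers move at their own pace and stop on an object; "grip_force" is the grip in N (left out, the last holds). Time passes only in rows, so rows that do not move let the fingers close. It gives the time, the measured TCP pose, the force, the opening and the grip force at its end, in the units of the state.
- robot.get_obs(): the state, without advancing time (a new reading comes with each control period).
- vision.read_camera(name): name is "side" or "top" or "wrist"; returns a dict with "image" (420x560x3 uint8, red, green, blue), "K" (3x3 intrinsics, pixels), "rvec" (rotation vector, rad) and "tvec" (3), from world to camera coordinates, as OpenCV has them. Camera axes: x right, y down, z forward; pixel columns grow to the right and rows downward; lengths in m; the calibration is good to about 2 mm. The wrist camera is an equidistant fisheye: a pixel r from the principal point sees the ray r / f radians off the axis. A picture is of the moment at which its call begins. There is no depth.
- robot.job_done(): hands the job in; it is judged then, once.
The state is a dict: "t": time; "joint_positions": joint angles; "qd": joint speeds; "effort": joint torques, N m; "tcp_pos": TCP position; "tool_rot": TCP orientation; "contact_force": force on the tool from outside, world axes, zero at the start; "torque": the same for the moment, N m; "gripper_width": finger opening in m; "grasp_force": force on a finger pad.
Only numpy, scipy, OpenCV 4.12 (cv2) and the standard library are available. Lean on these libraries where they do the work, as an engineer would, in place of code of your own. Each camera call takes 0.05 s, during which the arm holds its last target. There are 200 camera calls.

## Working session

There is one attempt and no reset: what is moved stays moved. The work goes in short steps, Python scripts to look and compute and a tool call to move; the robot and the scene stay as the last step left them, time stands still between calls to the robot, and variables do not carry over. Pictures are saved under pics/ and viewed, at most 10 in all, crops included, and the job is handed in when it is done.

Besides the shell and the picture viewer there is one more tool, called as name(argument=value, ...), one argument or row to a line, values as JSON. apply_moves: Moves the arm, as the interface text tells. Its arguments: {"type":"object","properties":{"series":{"type":"string"},"grip_force":{"type":"number"}},"required":["series"]}

```bash
mkdir -p pics; ls
python3 - <<'E'
from station import robot, vision
import cv2
o=robot.get_obs(); print(o)
for n in("top","side"):
    c=vision.read_camera(n); print(n,c["K"],c["rvec"],c["tvec"])
    cv2.imwrite(f"pics/{n}0.png",c["image"][:,:,::-1])
E
```

```text
pics
{'t': 0.0, 'joint_positions': array([-1.27452521,  0.41795587, -0.01033471,  1.61415457,  0.00472329,
        1.11069336, -0.05301849]), 'qd': array([-0.00048882, -0.00079705,  0.00021396, -0.00080815,  0.00135658,
        0.00324397, -0.00025383]), 'effort': array([-9.17477773e-04, -8.64442134e+01,  6.78099822e-01, -4.34908390e+01,
        1.89898652e-02,  7.36651069e-03, -3.12107865e-06]), 'tcp_pos': array([0.20700792, 0.58939074, 0.24967966]), 'tool_rot': array([ 1.68069536e-01,  9.85774963e-01, -5.91515513e-04, -5.12810364e-05]), 'contact_force': array([-0.16086933, -0.90112796,  0.63479608]), 'torque': array([ 0.01803147, -0.04095432,  0.02331596]), 'grasp_force': 0.0, 'gripper_width': 0.08561455629407924}
top [[396.05386576   0.         281.28559706]
 [  0.         396.05386576 205.5641167 ]
 [  0.           0.           1.        ]] [ 2.15889381 -2.1982619   0.07850698] [-0.00363407  0.56988584  0.88586168]
side [[426.04573431   0.         273.88754129]
 [  0.         426.04573431 208.00570076]
 [  0.           0.           1.        ]] [ 0.62945524 -2.68709157  1.08760697] [0.49805655 0.23942942 0.68593301]
```

View pics/top0.png

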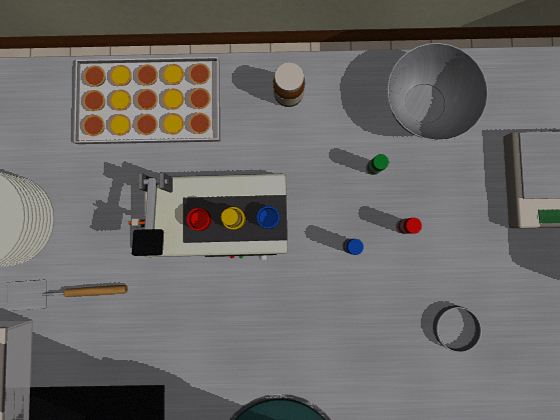

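View pics/side0.png

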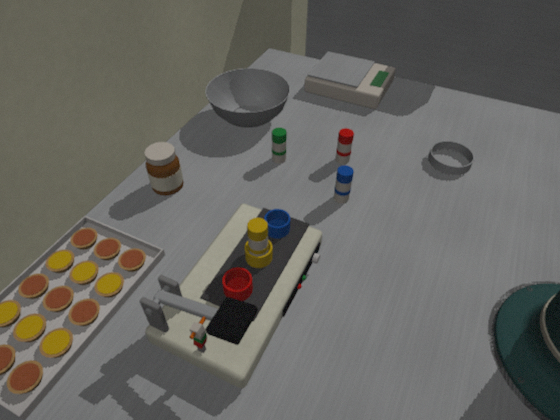

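The top view shows the cups: red (199,218), yellow (232,217), blue (268,217). The bottles are at red (412,225), blue (354,246) and green (378,162), and the pad is at (148,242). The side view agrees, with the pointer at about (200,335).

```bash
cat > h.py <<'E'
import numpy as np, cv2
from station import robot, vision
def cam(n):
    c=vision.read_camera(n); R=cv2.Rodrigues(c["rvec"])[0]; c["R"]=R; c["C"]=-R.T@np.ravel(c["tvec"]); return c
def ray(c,u,v):
    d=c["R"].T@np.linalg.inv(c["K"])@[u,v,1]; return d/np.linalg.norm(d)
def plane(c,uv,z):
    d=ray(c,*uv); return c["C"]+d*(z-c["C"][2])/d[2]
def tri(c1,p1,c2,p2):
    A=np.zeros((3,3));b=np.zeros(3)
    for c,p in((c1,p1),(c2,p2)):
        d=ray(c,*p);P=np.eye(3)-np.outer(d,d);A+=P;b+=P@c["C"]
    return np.linalg.solve(A,b)
def mask(im,col):
    h,s,v=cv2.split(cv2.cvtColor(im,cv2.COLOR_RGB2HSV))
    if col=="black": return ((v<45)).astype(np.uint8)
    lo,hi={"red":(174,5),"blue":(105,130),"green":(50,85),"yellow":(20,32)}[col]
    m=(h>=lo)|(h<=hi) if lo>hi else (h>=lo)&(h<=hi)
    return (m&(s>150)&(v>50)).astype(np.uint8)
def blobs(im,col,box=None,amin=40):
    m=mask(im,col)
    if box: k=np.zeros_like(m);x0,y0,x1,y1=box;k[y0:y1,x0:x1]=1;m&=k
    out=[]
    for q in cv2.findContours(m,cv2.RETR_EXTERNAL,cv2.CHAIN_APPROX_NONE)[0]:
        hu=cv2.convexHull(q);M=cv2.moments(hu)
        if M["m00"]>amin: out.append((M["m10"]/M["m00"],M["m01"]/M["m00"],M["m00"],cv2.boundingRect(q)))
    return out
E
python3 - <<'E'
from h import *
np.set_printoptions(precision=4,suppress=True)
t=cam("top");s=cam("side");print(t["C"],s["C"])
for c in("red","blue","green","yellow"):
    for n,k in(("top",t),("side",s)):
        for b in blobs(k["image"],c):print(c,n,np.round(b[:3],1),b[3],plane(k,b[:2],.07))
for n,k,bx in(("top",t,(125,222,170,262)),("side",s,(200,290,265,350))):
    for b in blobs(k["image"],"black",bx):print("pad",n,np.round(b[:3],1),b[3],plane(k,b[:2],.141),plane(k,b[:2],.134))
E
```

```text
[ 0.4988 -0.0188  0.9275] [0.3078 0.4944 0.6608]
red top [413.2 225.  186. ] (405, 218, 17, 15) [ 0.5187 -0.2981  0.07  ]
red top [198.4 219.1 430.5] (186, 208, 26, 23) [0.5398 0.1661 0.07  ]
red side [199.5 343.1  51. ] (194, 340, 12, 8) [0.5395 0.2801 0.07  ]
red side [237.2 283.4 810. ] (222, 267, 31, 34) [0.5419 0.1642 0.07  ]
red side [345.5 136.  170. ] (339, 129, 14, 15) [ 0.5197 -0.2979  0.07  ]
blue top [354.7 246.6 184.5] (347, 239, 16, 16) [ 0.4745 -0.1706  0.07  ]
blue top [267.9 217.  394.5] (257, 206, 23, 23) [0.5417 0.0152 0.07  ]
blue side [277.2 223.  562.5] (264, 210, 26, 28) [0.5418 0.0147 0.07  ]
blue side [344.5 174.  209.5] (337, 166, 16, 17) [ 0.4765 -0.1717  0.07  ]
green top [380.5 161.3 163. ] (373, 154, 16, 15) [ 0.6592 -0.233   0.07  ]
green side [278.9 135.1 148.5] (273, 128, 13, 15) [ 0.6591 -0.2333  0.07  ]
yellow top [232.9 217.9 423. ] (221, 207, 25, 23) [0.5411 0.0912 0.07  ]
yellow top [119.6 124.4 238. ] (111, 116, 18, 18) [0.7526 0.3405 0.07  ]
yellow top [172.6 123.4 239. ] (164, 115, 18, 18) [0.7527 0.2229 0.07  ]
yellow top [119.9  99.6 241.5] 
[... 331 characters left out ...]
ellow side [ 29.  326.8 457.5] (15, 315, 28, 24) [0.7873 0.3732 0.07  ]
yellow side [  7.5 311.2 293. ] (0, 301, 18, 23) [0.8389 0.369  0.07  ]
yellow side [108.7 283.4 362.5] (97, 273, 24, 21) [0.7323 0.2583 0.07  ]
yellow side [ 83.5 271.3 341. ] (72, 262, 24, 20) [0.7873 0.2584 0.07  ]
yellow side [ 59.4 259.6 315. ] (48, 251, 24, 19) [0.8425 0.2583 0.07  ]
yellow side [258.4 252.8 642. ] (245, 240, 28, 28) [0.5403 0.0924 0.07  ]
yellow side [257.3 228.8 370.5] (248, 217, 20, 24) [0.5684 0.0438 0.07  ]
pad top [147.3 242.  761.5] (132, 229, 32, 27) [0.493  0.2523 0.141 ] [0.4929 0.2548 0.134 ]
pad side [ 227.7  315.2 2000.5] (205, 290, 53, 54) [0.4996 0.2545 0.141 ] [0.5021 0.2513 0.134 ]
```

apply_moves(
  series="0 0 0 0 0 0.0196 1;0 0 0 0 0 0.0196 1;0 0 0 0 0 0.0196 1;0 0 0 0 0 0.0196 1;0 0 0 0 0 0.0196 1;0 0 0 0 0 0.0196 1;0 0 0 0 0 0.0196 1;0 0 0 0 0 0.0196 1;0 0 0 0 0 0.0196 1;0 0 0 0 0 0.0196 1;0 0 0 0 0 0 1",
  grip_force=40,
)

```text
t: 1.12
tcp_pos: [0.207, 0.5896, 0.2501]
tool_rot: [0.709, 0.705, -0.0, 0.0]
contact_force: [0.3, 0.7, -1.5]
gripper_width: 0.0855
grasp_force: 0.0
```

apply_moves(
  series="-0.042 0.045 0 0 0 0 1;-0.042 0.045 0 0 0 0 1;-0.042 0.045 0 0 0 0 1;-0.042 0.045 0 0 0 0 1;-0.042 0.045 0 0 0 0 1;-0.042 0.045 0 0 0 0 1;-0.042 0.045 0 0 0 0 1;-0.042 0.045 0 0 0 0 1;-0.042 0.045 0 0 0 0 1;-0.042 0.045 0 0 0 0 1;0 0 0 0 0 0 1",
)

```text
t: 2.03
tcp_pos: [0.4825, 0.3318, 0.2506]
tool_rot: [0.708, 0.706, 0.0, 0.001]
contact_force: [0.6, -0.7, 0.4]
gripper_width: 0.0853
grasp_force: 0.0
```

apply_moves(
  series="-0.05 0 0 0 0 0 1;-0.05 0 0 0 0 0 1;-0.05 0 0 0 0 0 1;-0.05 0 0 0 0 0 1;-0.05 0 0 0 0 0 1;-0.05 0 0 0 0 0 1;-0.05 0 0 0 0 0 1;-0.05 0 0 0 0 0 1;-0.05 0 0 0 0 0 1;-0.05 0 0 0 0 0 1;-0.05 0 0 0 0 0 1;0 0 0 0 0 0 1",
)

```text
t: 3.03
tcp_pos: [0.4777, 0.0028, 0.2507]
tool_rot: [0.707, 0.707, -0.0, 0.001]
contact_force: [-0.2, -0.2, -0.2]
gripper_width: 0.0859
grasp_force: 0.0
```

apply_moves(
  series="-0.0483 0 0 0 0 0 1;-0.0483 0 0 0 0 0 1;-0.0483 0 0 0 0 0 1;-0.0483 0 0 0 0 0 1;-0.0483 0 0 0 0 0 1;-0.0483 -0.003 0 0 0 0 1;0 0 0 0 0 0 1;0 0 0.04 0 0 0 1;0 0 0.04 0 0 0 1;0 0 0.04 0 0 0 1;0 0 0.04 0 0 0 1;0 0 0 0 0 0 1",
)

```text
t: 4.03
tcp_pos: [0.4746, -0.165, 0.1509]
tool_rot: [0.705, 0.709, -0.002, -0.002]
contact_force: [-0.6, -0.3, -0.6]
gripper_width: 0.0858
grasp_force: 0.0
```

Run:
```python
from h import *
np.set_printoptions(precision=4,suppress=True)
s=cam("side")
for b in blobs(s["image"],"blue"):print(np.round(b[:3],1),plane(s,b[:2],.07))
print(robot.get_obs()["tcp_pos"])
w=vision.read_camera("wrist")["image"]
cv2.imwrite("pics/a1.png",np.hstack([s["image"][60:360,150:550],cv2.resize(w,(400,300))])[:,:,::-1])
```

```text
[277.  223.1 562. ] [0.5421 0.015  0.07  ]
[344.4 174.  210. ] [ 0.4766 -0.1717  0.07  ]
[ 0.4754 -0.1656  0.1531]
```

View pics/a1.png

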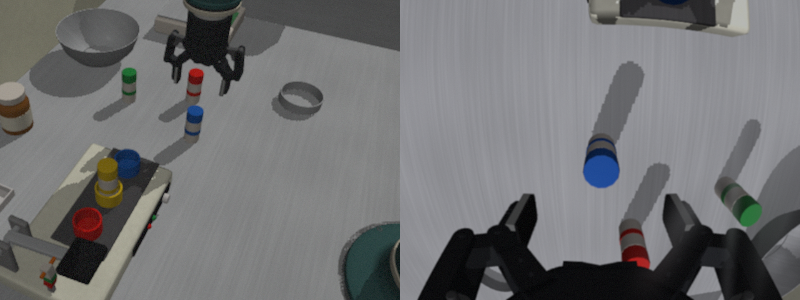

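The right half (wrist view) shows the blue cap at (602,165), centred between the fingers. The left half shows the gripper above it, with about -6 mm still to go in y.

apply_moves(
  series="-0.009 0 0 0 0 0 1;0 0 0 0 0 0 1;0 0 0.035 0 0 0 1;0 0 0.035 0 0 0 1;0 0 0.035 0 0 0 1;0 0 0.03 0 0 0 1;0 0 0.015 0 0 0 1;0 0 0 0 0 0 1;0 0 0 0 0 0 1",
)

```text
t: 4.88
tcp_pos: [0.4768, -0.1716, 0.0652]
tool_rot: [0.707, 0.708, 0.0, 0.0]
contact_force: [-0.2, -1.0, 0.5]
gripper_width: 0.0852
grasp_force: 0.0
```

apply_moves(
  series="0 0 0.005 0 0 0 0;0 0 0 0 0 0 0;0 0 0 0 0 0 0;0 0 0 0 0 0 0;0 0 0 0 0 0 0;0 0 0 0 0 0 0;0 0 0 0 0 0 0;0 0 0 0 0 0 0;0 0 0 0 0 0 0;0 0 0 0 0 0 0;0 0 0 0 0 0 0;0 0 0 0 0 0 0",
  grip_force=40,
)

```text
t: 5.88
tcp_pos: [0.4767, -0.1713, 0.0619]
tool_rot: [0.707, 0.708, 0.0, 0.0]
contact_force: [-1.1, 0.8, 8.3]
gripper_width: 0.033
grasp_force: 38.9
```

apply_moves(
  series="0 0 -0.02 0 0 0 0;0 0 -0.035 0 0 0 0;0 0 -0.04 0 0 0 0;0 0 -0.04 0 0 0 0;0 0 -0.04 0 0 0 0;0 0 -0.03 0 0 0 0;0.039 0.0135 0 0 0 0 0;0.039 0.0135 0 0 0 0 0;0.039 0.0135 0 0 0 0 0;0.039 0.0135 0 0 0 0 0;0.039 0.0135 0 0 0 0 0;0.039 0.0135 0 0 0 0 0",
)

```text
t: 6.88
tcp_pos: [0.525, -0.0297, 0.1853]
tool_rot: [0.707, 0.708, 0.0, 0.0]
contact_force: [0.3, 0.5, -1.1]
gripper_width: 0.0332
grasp_force: 39.9
```

apply_moves(
  series="0.039 0.0135 0 0 0 0 0;0.0378 0.0135 0 0 0 0 0;0 0 0 0 0 0 0;0 0 0 0 0 0 0;0 0 0 0 0 0 0",
)

```text
t: 7.3
tcp_pos: [0.5408, 0.0148, 0.1849]
tool_rot: [0.707, 0.707, -0.0, 0.0]
contact_force: [-0.1, 0.3, -1.0]
gripper_width: 0.0332
grasp_force: 39.9
```

Run:
```python
from h import *
np.set_printoptions(precision=4,suppress=True)
s=cam("side");t=cam("top")
for n,k in(("side",s),("top",t)):
    for b in blobs(k["image"],"blue",amin=10):print(n,np.round(b[:3],1),b[3],plane(k,b[:2],.07))
print(robot.get_obs()["tcp_pos"])
w=vision.read_camera("wrist")["image"]
cv2.imwrite("pics/a2.png",np.hstack([s["image"][60:360,150:550],cv2.resize(w,(400,300))])[:,:,::-1])
```

```text
side [277.2 223.  565. ] (264, 210, 26, 28) [0.5419 0.0147 0.07  ]
side [277.6 196.2  71.5] (269, 194, 18, 6) [ 0.5728 -0.05    0.07  ]
side [276.5 173.5 323.5] (268, 163, 18, 22) [ 0.6047 -0.1101  0.07  ]
[0.5407 0.0143 0.1847]
```

View pics/a2.png

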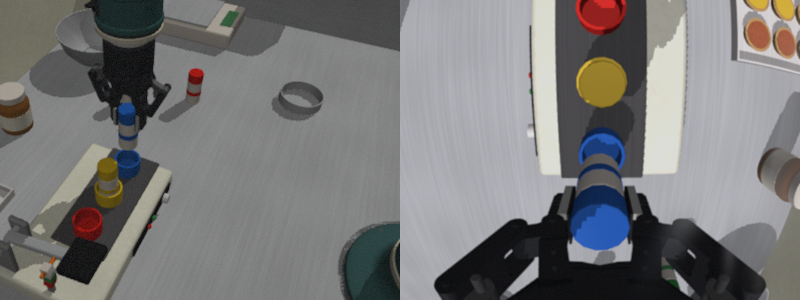

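The side view shows the blue bottle upright, with its cap at (276,173) right above the blue cup at (277,223). The offset is about 1 mm, so I lower it.

apply_moves(
  series="0 0 0.02 0 0 0 0;0 0 0.02 0 0 0 0;0 0 0.02 0 0 0 0;0 0 0.015 0 0 0 0;0 0 0.013 0 0 0 0;0 0 0.012 0 0 0 0;0 0 0 0 0 0 0;0 0 0 0 0 0 0;0 0 0 0 0 0 0",
)

```text
t: 8.2
tcp_pos: [0.5411, 0.0154, 0.1246]
tool_rot: [0.707, 0.708, 0.0, 0.0]
contact_force: [0.2, 1.0, -0.6]
gripper_width: 0.0332
grasp_force: 40.2
```

apply_moves(
  series="0 0 0.002 0 0 0 0;0 0 0.002 0 0 0 0;0 0 0 0 0 0 0;0 0 0 0 0 0 0",
)

```text
t: 8.53
tcp_pos: [0.541, 0.0154, 0.122]
tool_rot: [0.707, 0.708, 0.0, 0.0]
contact_force: [0.2, -1.0, 0.3]
gripper_width: 0.0331
grasp_force: 40.2
```

apply_moves(
  series="0 0 0.002 0 0 0 0;0 0 0 0 0 0 0;0 0 0 0 0 0 0.6;0 0 0 0 0 0 0.8;0 0 0 0 0 0 0.8;0 0 0 0 0 0 0.8;0 0 0 0 0 0 0.8;0 0 0 0 0 0 0.8;0 0 0 0 0 0 0.8",
)

```text
t: 9.28
tcp_pos: [0.541, 0.0153, 0.1207]
tool_rot: [0.707, 0.708, -0.0, 0.0]
contact_force: [-0.3, 0.9, -0.7]
gripper_width: 0.0681
grasp_force: 0.0
```

apply_moves(
  series="0 0 -0.02 0 0 0 0.8;0 0 -0.04 0 0 0 0.8;0 0 -0.05 0 0 0 0.8;0 0 -0.05 0 0 0 1;-0.05 -0.003 -0.03 0 0 0 1;-0.05 -0.0035 0 0 0 0 1;-0.05 -0.0035 0 0 0 0 1;-0.05 -0.0035 0 0 0 0 1;-0.05 -0.0035 0 0 0 0 1;-0.05 -0.0035 0 0 0 0 1;-0.05 -0.0035 0 0 0 0 1;-0.05 -0.0035 0 0 0 0 1",
)

```text
t: 10.28
tcp_pos: [0.5245, -0.2262, 0.2358]
tool_rot: [0.707, 0.708, 0.0, 0.0]
contact_force: [-0.4, 0.4, 0.3]
gripper_width: 0.0853
grasp_force: 0.0
```

apply_moves(
  series="-0.05 -0.0035 0 0 0 0 1;-0.05 -0.0035 0 0 0 0 1;-0.022 -0.003 0 0 0 0 1;0 0 0 0 0 0 1;0 0 0 0 0 0 1;0 0 0 0 0 0 1",
)

```text
t: 10.78
tcp_pos: [0.5193, -0.2967, 0.235]
tool_rot: [0.706, 0.708, 0.0, -0.0]
contact_force: [-0.1, 1.0, 0.4]
gripper_width: 0.0854
grasp_force: 0.0
```

Run:
```python
from h import *
np.set_printoptions(precision=4,suppress=True)
s=cam("side")
for c in("blue","red"):
    for b in blobs(s["image"],c,amin=20):print(c,np.round(b[:3],1),b[3],plane(s,b[:2],.129),plane(s,b[:2],.07))
print(robot.get_obs()["tcp_pos"])
w=vision.read_camera("wrist")["image"]
cv2.imwrite("pics/a3.png",np.hstack([s["image"][60:360,150:550],cv2.resize(w,(400,300))])[:,:,::-1])
```

```text
blue [277.1 224.1 516. ] (264, 212, 26, 26) [0.5176 0.0647 0.129 ] [0.5409 0.0171 0.07  ]
blue [277.5 201.1 305.5] (269, 191, 18, 21) [0.541  0.0155 0.129 ] [ 0.5669 -0.0376  0.07  ]
red [198.9 343.7  39. ] (194, 341, 11, 7) [0.5166 0.3026 0.129 ] [0.5397 0.2813 0.07  ]
red [237.3 283.3 806.5] (222, 267, 31, 34) [0.5184 0.197  0.129 ] [0.5418 0.1641 0.07  ]
red [342.8 153.2  31. ] (337, 151, 13, 5) [ 0.4839 -0.1625  0.129 ] [ 0.5035 -0.2354  0.07  ]
red [345.5 136.  170. ] (339, 129, 14, 15) [ 0.4985 -0.2188  0.129 ] [ 0.5197 -0.2979  0.07  ]
[ 0.5194 -0.2965  0.235 ]
```

View pics/a3.png

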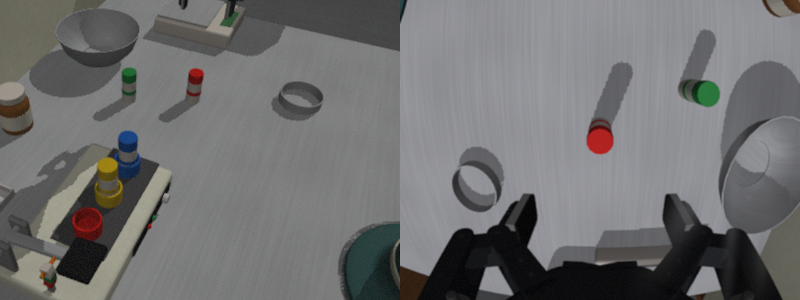

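The blue bottle stands seated in its cup: its cap at (277,201) puts it at (0.541, 0.0155). The red cap at (600,140) in the wrist half is centred between the fingers.

apply_moves(
  series="-0.0025 0 0.035 0 0 0 1;0 0 0.045 0 0 0 1;0 0 0.05 0 0 0 1;0 0 0.05 0 0 0 1;0 0 0.045 0 0 0 1;0 0 0.035 0 0 0 1;0 0 0.025 0 0 0 1;0 0 0 0 0 0 1;0 0 0 0 0 0 1;0 0 0 0 0 0 1",
)

```text
t: 11.72
tcp_pos: [0.5196, -0.2993, 0.0649]
tool_rot: [0.706, 0.708, 0.0, 0.001]
contact_force: [-0.2, -0.8, -0.2]
gripper_width: 0.0852
grasp_force: 0.0
```

apply_moves(
  series="0 0 0 0 0 0 0;0 0 0 0 0 0 0;0 0 0 0 0 0 0;0 0 0 0 0 0 0;0 0 0 0 0 0 0;0 0 0 0 0 0 0;0 0 0 0 0 0 0;0 0 0 0 0 0 0;0 0 0 0 0 0 0;0 0 0 0 0 0 0;0 0 0 0 0 0 0",
)

```text
t: 12.63
tcp_pos: [0.5192, -0.2995, 0.0642]
tool_rot: [0.707, 0.708, 0.0, 0.0]
contact_force: [-0.8, 1.2, 6.1]
gripper_width: 0.0331
grasp_force: 39.0
```

apply_moves(
  series="0 0 -0.02 0 0 0 0;0 0 -0.035 0 0 0 0;0 0 -0.045 0 0 0 0;0 0 -0.05 0 0 0 0;0 0 -0.05 0 0 0 0;0 0 -0.05 0 0 0 0;0 0 -0.04 0 0 0 0;0 0 -0.02 0 0 0 0;0 0 0 0 0 0 0;0.0483 0.0022 0 0 0 0 0;0.0483 0.0022 0 0 0 0 0;0.0483 0.0022 0 0 0 0 0",
)

```text
t: 13.63
tcp_pos: [0.522, -0.2114, 0.2485]
tool_rot: [0.707, 0.707, -0.001, -0.001]
contact_force: [0.6, -0.1, -0.4]
gripper_width: 0.033
grasp_force: 40.0
```

apply_moves(
  series="0.0483 0.0022 0 0 0 0 0;0.0483 0.0022 0 0 0 0 0;0.0483 0.0022 0 0 0 0 0;0.0483 0.0022 0 0 0 0 0;0.0483 0.0022 0 0 0 0 0;0.0483 0.0022 0 0 0 0 0;0.0483 0.0022 0 0 0 0 0;0.0483 0.0022 0 0 0 0 0;0.0483 0.0022 0 0 0 0 0;0.0483 0.0022 0 0 0 0 0;0 0 0 0 0 0 0;0 0 0 0 0 0 0",
)

```text
t: 14.63
tcp_pos: [0.5349, 0.0789, 0.2485]
tool_rot: [0.706, 0.709, -0.001, -0.0]
contact_force: [-0.3, -0.9, -0.8]
gripper_width: 0.033
grasp_force: 40.0
```

apply_moves(
  series="0.04 0.003 0.01 0 0 0 0;0.04 0.003 0.02 0 0 0 0;0.04 0.003 0.02 0 0 0 0;0.021 0.001 0.02 0 0 0 0;0 0 0.02 0 0 0 0;0 0 0 0 0 0 0;0 0 0 0 0 0 0;0 0 0 0 0 0 0",
)

```text
t: 15.3
tcp_pos: [0.5418, 0.1604, 0.1962]
tool_rot: [0.707, 0.707, -0.0, 0.0]
contact_force: [0.0, -0.8, 0.2]
gripper_width: 0.0334
grasp_force: 39.9
```

Run:
```python
from h import *
np.set_printoptions(precision=4,suppress=True)
s=cam("side");o=robot.get_obs();z=o["tcp_pos"][2];print(o["tcp_pos"])
for b in blobs(s["image"],"red",amin=20):print(np.round(b[:3],1),b[3],plane(s,b[:2],z+.006),plane(s,b[:2],.07))
```

```text
[0.5419 0.1607 0.1964]
[199.5 343.1  51. ] (194, 340, 12, 8) [0.4876 0.3281 0.2024] [0.5395 0.2801 0.07  ]
[237.2 283.6 797.5] (222, 268, 31, 33) [0.4892 0.2385 0.2024] [0.5416 0.1645 0.07  ]
[234.5 254.4 108.5] (224, 250, 21, 9) [0.5161 0.1991 0.2024] [0.5762 0.1139 0.07  ]
[229.3 230.7 439. ] (219, 217, 21, 28) [0.5441 0.1656 0.2024] [0.6124 0.0706 0.07  ]
```

apply_moves(
  series="0.0035 -0.001 0 0 0 0 0;0 0 0.025 0 0 0 0;0 0 0.025 0 0 0 0;0 0 0.02 0 0 0 0;0 0 0.01 0 0 0 0;0 0 0.01 0 0 0 0;0 0 0.01 0 0 0 0;0 0 0.01 0 0 0 0;0 0 0 0 0 0 0;0 0 0 0 0 0 0;0 0 0 0 0 0 0",
)

```text
t: 16.27
tcp_pos: [0.541, 0.1641, 0.13]
tool_rot: [0.707, 0.708, 0.0, 0.0]
contact_force: [0.7, 0.7, 0.2]
gripper_width: 0.0334
grasp_force: 40.0
```

Run:
```python
from h import *
np.set_printoptions(precision=4,suppress=True)
s=cam("side");o=robot.get_obs();z=o["tcp_pos"][2];print(o["tcp_pos"],o["contact_force"])
for b in blobs(s["image"],"red",amin=20):print(np.round(b[:3],1),b[3],plane(s,b[:2],z+.006),plane(s,b[:2],.07))
cv2.imwrite("pics/a4.png",cv2.resize(s["image"][170:350,150:330],(600,600))[:,:,::-1])
```

```text
[0.541  0.1642 0.1301] [ 0.2711  0.3474 -0.4558]
[199.5 343.1  51. ] (194, 340, 12, 8) [0.5136 0.3041 0.1361] [0.5395 0.2801 0.07  ]
[237.1 286.1 664. ] (222, 274, 31, 27) [0.5136 0.2053 0.1361] [0.5395 0.1688 0.07  ]
[231.9 261.1 365.5] (223, 249, 19, 25) [0.5432 0.1695 0.1361] [0.5728 0.1286 0.07  ]
```

View pics/a4.png

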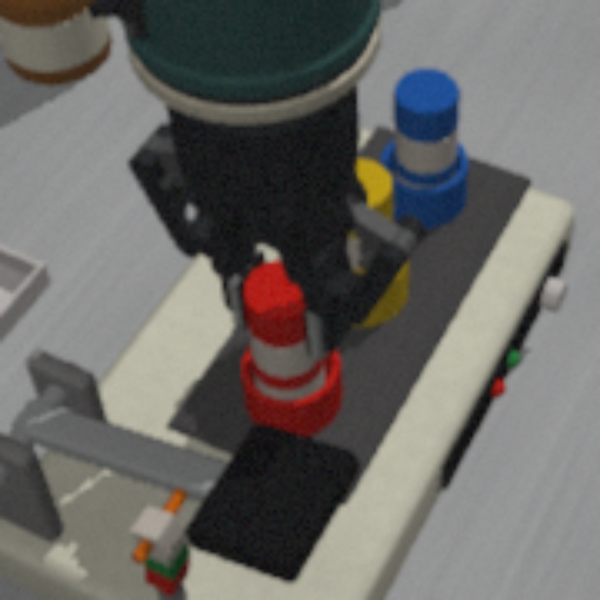

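The red bottle is already inside the red cup's rim with no side force, about 6 mm above the floor. I lower it and release.

apply_moves(
  series="0 0 0.005 0 0 0 0;0 0 0.004 0 0 0 0;0 0 0.002 0 0 0 0;0 0 0 0 0 0 0;0 0 0 0 0 0 0;0 0 0 0 0 0 0",
)

```text
t: 16.82
tcp_pos: [0.5409, 0.1641, 0.1232]
tool_rot: [0.707, 0.708, 0.0, -0.0]
contact_force: [-1.6, 0.3, 4.5]
gripper_width: 0.033
grasp_force: 40.3
```

Floor contact at 4.5 N. I release, then rise.

apply_moves(
  series="0 0 0 0 0 0 0.6;0 0 0 0 0 0 0.8;0 0 0 0 0 0 0.8;0 0 0 0 0 0 0.8;0 0 0 0 0 0 0.8;0 0 0 0 0 0 0.8;0 0 0 0 0 0 0.8;0 0 -0.02 0 0 0 0.8;0 0 -0.04 0 0 0 0.8;0 0 -0.05 0 0 0 0.8;0 0 -0.05 0 0 0 0.8;0 0 -0.02 0 0 0 0.8",
)

```text
t: 17.82
tcp_pos: [0.542, 0.1641, 0.2357]
tool_rot: [0.707, 0.707, 0.002, 0.001]
contact_force: [0.4, 0.6, 1.1]
gripper_width: 0.0682
grasp_force: 0.0
```

apply_moves(
  series="0.03 -0.016 0 0 0 0 0;0.03 -0.016 0 0 0 0 0;0.03 -0.016 0 0 0 0 0;0.03 -0.016 0 0 0 0 0;0.03 -0.013 0 0 0 0 0;0 0 0 0 0 0 0;0 0 0 0 0 0 0;0 0 0 0 0 0 0;0 0 0 0 0 0 0;0 0 0 0 0 0 0",
)

```text
t: 18.65
tcp_pos: [0.4949, 0.2532, 0.2313]
tool_rot: [0.707, 0.707, 0.0, 0.0]
contact_force: [-0.5, -0.7, -0.8]
gripper_width: 0.0
grasp_force: 0.0
```

Run:
```python
from h import *
np.set_printoptions(precision=4,suppress=True)
s=cam("side");o=robot.get_obs();print(o["tcp_pos"],o["gripper_width"],o["contact_force"])
for b in blobs(s["image"],"red",amin=20):print(np.round(b[:3],1),b[3],plane(s,b[:2],.129),plane(s,b[:2],.07))
cv2.imwrite("pics/a5.png",cv2.resize(s["image"][170:350,150:330],(600,600))[:,:,::-1])
```

```text
[0.4948 0.2534 0.2312] 3.7313248219744374e-05 [-0.549   0.5655 -0.6912]
[199.4 343.1  49.5] (194, 340, 12, 8) [0.5165 0.3016 0.129 ] [0.5397 0.2802 0.07  ]
[241.  290.2 356.5] (225, 277, 28, 24) [0.5075 0.2051 0.129 ] [0.5297 0.173  0.07  ]
[242.  258.1  27.5] (239, 255, 7, 7) [0.5352 0.1532 0.129 ] [0.5604 0.1153 0.07  ]
```

View pics/a5.png

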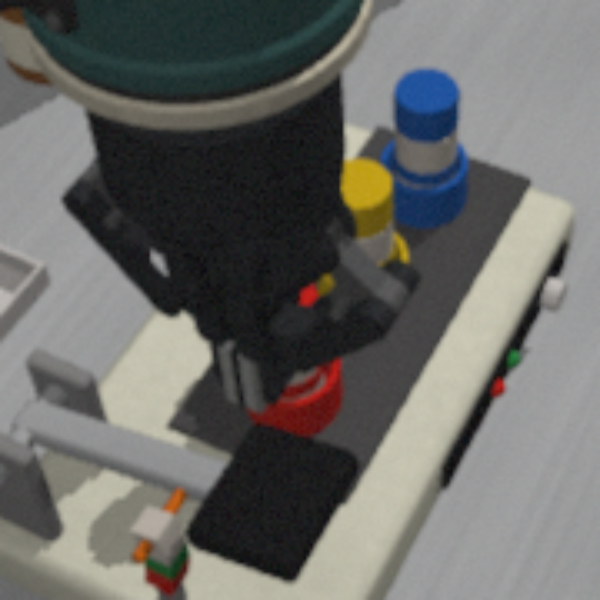

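The red bottle stands in its cup behind the gripper, and the shut fingers are above the pad. Now I lower them to the pad.

apply_moves(
  series="0 0 0.03 0 0 0 0;0 0 0.03 0 0 0 0;0 0 0.03 0 0 0 0;0 0 0.02 0 0 0 0;0 0 0.01 0 0 0 0;0 0 0.01 0 0 0 0;0 0 0.01 0 0 0 0;0 0 0 0 0 0 0;0 0 0 0 0 0 0;0 0 0 0 0 0 0",
)

```text
t: 19.53
tcp_pos: [0.495, 0.2541, 0.1479]
tool_rot: [0.707, 0.708, 0.001, 0.0]
contact_force: [-1.1, -0.5, 5.2]
gripper_width: -0.0003
grasp_force: 2.4
```

Contact, at 5 N. I press another 15 mm, slowly.

apply_moves(
  series="0 0 0.006 0 0 0 0;0 0 0.006 0 0 0 0;0 0 0.006 0 0 0 0;0 0 0.005 0 0 0 0;0 0 0.002 0 0 0 0;0 0 0 0 0 0 0;0 0 0 0 0 0 0;0 0 0 0 0 0 0;0 0 0 0 0 0 0",
)

```text
t: 20.28
tcp_pos: [0.4944, 0.2543, 0.133]
tool_rot: [0.707, 0.708, 0.0, -0.0]
contact_force: [-4.9, -0.3, 7.2]
gripper_width: -0.0002
grasp_force: 3.8
```

Run:
```python
from h import *
np.set_printoptions(precision=4,suppress=True)
s=cam("side");o=robot.get_obs();print(o["tcp_pos"],o["contact_force"])
cv2.imwrite("pics/a6.png",cv2.resize(s["image"][290:370,150:270],(800,533),interpolation=cv2.INTER_CUBIC)[:,:,::-1])
```

```text
[0.4944 0.2543 0.133 ] [-5.4463 -0.2969  7.4534]
```

View pics/a6.png

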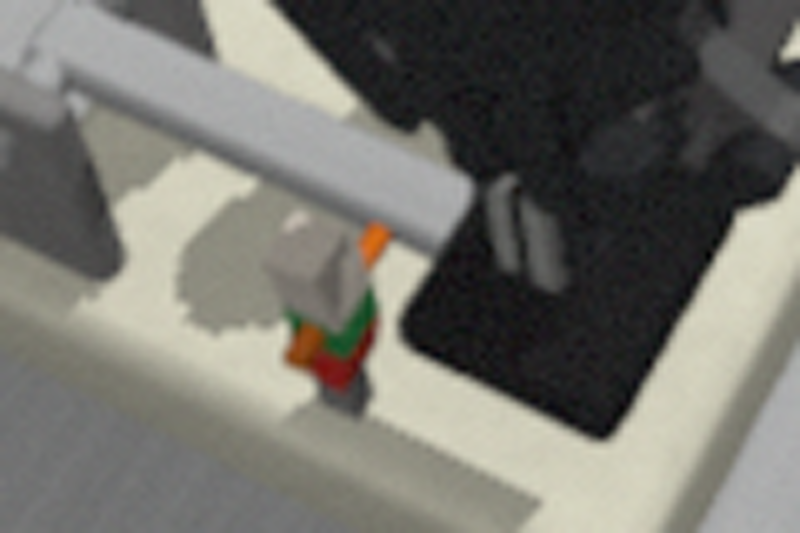

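The pointer, with its ends at (375,245) and (305,345) in the crop, has come down to the gauge's green/red area as seen obliquely. I check the angle from the pointer's shift since rest.

Run:
```python
from h import *
np.set_printoptions(precision=4,suppress=True)
s=cam("side"); a=cv2.imread("pics/side0.png")[:,:,::-1]; b=s["image"]
def ends(im):
    h,sa,v=cv2.split(cv2.cvtColor(np.ascontiguousarray(im),cv2.COLOR_RGB2HSV))
    m=((h>=7)&(h<=17)&(sa>150)&(v>90)).astype(np.uint8); m[:312]=0;m[352:]=0;m[:,:185]=0;m[:,215:]=0
    n,_,st,c=cv2.connectedComponentsWithStats(m,connectivity=8)
    return [(st[i].tolist(),c[i].round(2)) for i in range(1,n)]
print(ends(a));print(ends(b))
def pr(p): return cv2.projectPoints(np.float64([p]),s["rvec"],s["tvec"],s["K"],None)[0].ravel()
px,pz=.495+.130,.105
for y in(.285,.30):
  for e in(.14,.2,.28):
    for th in(0,.15,.22,.29):
        al=e-th; print(y,e,th,pr([px-.088*np.cos(al),y,pz+.088*np.sin(al)]))
```

```text
[([200, 317, 5, 7, 22], array([202.18, 320.  ])), ([190, 332, 5, 6, 18], array([192., 335.]))]
[([204, 324, 5, 6, 17], array([205.71, 326.  ])), ([193, 339, 5, 6, 22], array([195.32, 341.5 ])), ([199, 343, 1, 1, 1], array([199., 343.])), ([203, 342, 1, 1, 1], array([203., 342.]))]
0.285 0.14 0 [194.1641 330.6045]
0.285 0.14 0.15 [195.9562 335.4144]
0.285 0.14 0.22 [196.3759 337.4167]
0.285 0.14 0.29 [196.5348 339.2539]
0.285 0.2 0 [193.1046 328.4986]
0.285 0.2 0.15 [195.3861 333.5725]
0.285 0.2 0.22 [196.0323 335.7103]
0.285 0.2 0.29 [196.4145 337.6894]
0.285 0.28 0 [191.3896 325.5466]
0.285 0.28 0.15 [194.3217 330.9459]
0.285 0.28 0.22 [195.2721 333.2546]
0.285 0.28 0.29 [195.9562 335.4144]
0.3 0.14 0 [188.0062 339.6239]
0.3 0.14 0.15 [189.922  344.3697]
0.3 0.14 0.22 [190.3939 346.3357]
0.3 0.14 0.29 [190.6011 348.133 ]
0.3 0.2 0 [186.893  337.5378]
0.3 0.2 0.15 [189.3044 342.5557]
0.3 0.2 0.22 [190.0058 344.6607]
0.3 0.2 0.29 [190.4396 346.6029]
0.3 0.28 0 [185.1027 334.6068]
0.3 0.28 0.15 [188.1725 339.9616]
0.3 0.28 0.22 [189.1822 342.2422]
0.3 0.28 0.29 [189.922  344.3697]
```

Vision puts the angle near 0.19 and the kinematics near 0.21, so it is in the green on the shallow side. I press 2 mm more and confirm before handing in.

apply_moves(
  series="0 0 0.002 0 0 0 0;0 0 0.0015 0 0 0 0;0 0 0 0 0 0 0;0 0 0 0 0 0 0;0 0 0 0 0 0 0;0 0 0 0 0 0 0;0 0 0 0 0 0 0;0 0 0 0 0 0 0",
)

```text
t: 21.05
tcp_pos: [0.4945, 0.2543, 0.1309]
tool_rot: [0.707, 0.708, 0.0, -0.0]
contact_force: [-5.5, -0.8, 8.6]
gripper_width: -0.0
grasp_force: 4.0
```

Run:
```python
from h import *
np.set_printoptions(precision=4,suppress=True)
s=cam("side");t=cam("top");o=robot.get_obs();print(o["t"],o["tcp_pos"],o["contact_force"])
for c in("red","blue","green","yellow"):
    for b in blobs(s["image"],c,(190,100,380,310),20):print(c,np.round(b[:3],1),plane(s,b[:2],.129),plane(s,b[:2],.07))
v=np.vstack([np.hstack([s["image"][100:370,150:400],t["image"][100:370,110:360]])])
cv2.imwrite("pics/a7.png",cv2.resize(v,(800,432))[:,:,::-1])
```

```text
21.15 [0.4945 0.2543 0.1309] [-5.8554 -0.9661  7.9032]
blue [278.2 225.7 422. ] [0.5142 0.0673 0.129 ] [0.5371 0.0199 0.07  ]
yellow [265.1 255.5 255.5] [0.5052 0.1326 0.129 ] [0.5271 0.0924 0.07  ]
yellow [265.  227.8  49. ] [0.5319 0.0811 0.129 ] [0.5567 0.0353 0.07  ]
```

View pics/a7.png

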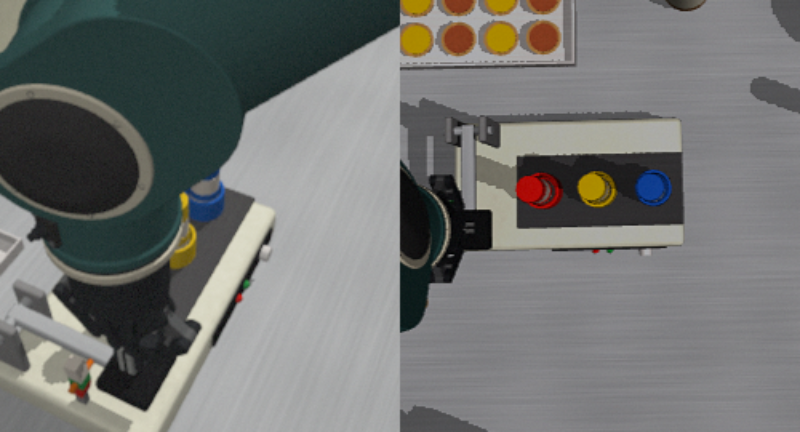

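The top half shows red, yellow and blue caps upright in their own cups, at (533,187), (597,188) and (653,187). The lever is held at 7.9 N, about 29 mm down, which is mid green.

```bash
python3 -c "
from station import robot
print(robot.job_done())"
```

```text
the job is handed in; nothing more can be done
None
```

The job is handed in: the red and blue bottles stand released in their own cups, and the gripper is holding the lever at about mid green (about 29 mm down, 7.9 N); the yellow and green bottles were left alone.

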